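# Chuck the planting auger at the potting bench

### The arm

A 6-joint arm with a two-finger parallel gripper is mounted at the origin on the work surface. World frame = base frame: x ahead of the robot, y to its left, z up, the work surface at z = 0. Lengths are in m, angles in rad, forces in N, time in s.
With the tool pointing down it reaches from about 0.25 to 0.775 m from the base axis. Payload 4 kg.
Tool frame: the origin (TCP) lies on the mounting face of the last link; the fingertips stand 199 mm ahead of it and the grasp point (between the pads) lies 180 mm ahead of it; z points along the fingers, y is the line along which they close (so a half turn about z gives the same grasp; the last joint's range is limited). The gripper opens to 94 mm and grips with 3 to 60 N. Pads are 16 mm wide; open, the fingers measure 119 mm over their backs; the gripper's body (75 mm by 177 mm) begins 78 mm behind the grasp point.
Start: joints at [1.135, 0.087, 1.371, -0, 1.684, -0.103], TCP at [0.18, 0.52, 0.405] pointing down, gripper open.
Joint ranges: [-3.1, 3.1], [-0.76, 2.03], [0.27, 2.55], [-1.08, 4.22], [0.17, 2.65], [-2.57, 2.57]. Speed limits (rad/s): [2.79, 2.79, 3.14, 3.14, 3.14, 3.14].

### API

Orientations are given as a rotation vector (axis times angle).
In Python, from cell import status, imaging, env gives the robot as it stands.
- The arm moves only by the tool jog_arm, never from a script. Its argument "plan" is a list of rows, each an object of numbers: "x", "y", "z": the shift along the tool's x, y, z in cm; "ax", "ay", "az": the turn, a rotation vector about the tool's x, y, z in degrees; "jaw": the closure, from 0 (fully open) to 1 (shut). A call has 1 to 20 rows; each row is the pose to reach, as a shift and turn from the pose commanded when the call began, along the tool's axes at that moment; what a row does not reach only later rows make up. A row lasts 1/10 s, in which the tool goes at most 50 mm and 8.59 degrees, less where a joint would pass 70% of its speed; a pose out of reach is approached as far as the arm can. A call with a gripper value outside its range is refused whole. The fingers move at their own pace and stop on an object; "squeeze" is the grip in N (left out, the last holds). Time passes only in rows, so rows that repeat a pose let the fingers close. It gives the time, the measured TCP pose, the force, the opening and the grip force at its end, in the units of the state.
- status.sense(): the state, without advancing time (a new reading comes with each control period).
- imaging.get_image(name): name is "scene" or "top"; returns the picture (384x512x3 uint8, red, green, blue); there is no depth.
- imaging.camera_info(name): a dict with "fx", "fy", "cx", "cy" (pixels), "distortion" ([k1, k2, p1, p2, k3] as OpenCV has them; the pictures are not rectified), "position" and "orientation" of the camera in the world. Camera axes: x right, y down, z forward; pixel columns grow to the right and rows downward; lengths in m; the calibration is good to about 2 mm. A picture is of the moment at which its call begins. camera_info takes no time and is no camera call.
- env.finish_job(): hands the job in; it is judged then, once.
The state is a dict: "time": time; "joints": joint angles; "dq": joint speeds; "tau": joint torques, N m; "ee_pos": TCP position; "ee_rot": TCP orientation; "ft_force": force on the tool from outside, world axes, zero at the start; "ft_torque": the same for the moment, N m; "finger_gap": opening from 0.0 (shut) to 1.0 (fully open); "grip_force": force on a finger pad.
Only numpy, scipy, OpenCV 4.12 (cv2) and the standard library are available. Lean on these libraries where they do the work, as an engineer would, in place of code of your own. Each camera call takes 0.05 s, during which the arm holds its last target. There are 200 camera calls.

### The job

Take the yellow auger bit out of the wooden block and stand it upright, steel shank down, on the bottom of the socket in the middle of the open bench chuck. Then turn the chuck's sleeve clockwise (seen from above) by its red handle until the three jaws grip the shank firmly, and let go so that the auger stays clamped upright. Leave the green dibber bit, the bottle, the jar and the clay pot where they are.

Things in the scene. Friction and masses are not known exactly. Their poses are not given: they have to be found in the camera images.
- auger: The planting auger bit, 150 mm long, 250 g, standing upright in one of the two pockets of the wooden block (40 mm deep). Origin: centre of the shank's flat lower end; z runs up its axis. Plain round steel shank, 20 mm diameter, from z = 0 to 78 mm; yellow spiral head, 34 mm diameter, from 78 to 150 mm (grip it there, from above).
- dibber: The green dibber bit in the other pocket, to be left alone: 145 mm long, shank 20 mm diameter, head 34 mm diameter with a tapered nose. Origin: centre of its lower end.
- block: Fixed wooden block 190 x 80 x 50 mm (x, y, z), origin at the centre of its underside; two round pockets 26 mm wide, 40 mm deep, 50 mm either side of the centre along its x axis. Which bit is in which pocket varies.
- chuck_socket (a point): Centre of the floor of the chuck's socket, 30 mm above the bench, on the vertical axis of chuck and sleeve. The socket is round, 28 mm wide, 30 mm deep (rim 60 mm above the bench); above it stand three jaws, 62 to 95 mm above the bench, open at the top, so a shank goes in straight from above. The fixed chuck has a 150 mm square foot, 12 mm thick.
- sleeve (a joint): Turn of the black knurled sleeve (100 mm diameter), rad: 0 = jaws fully open, grows clockwise seen from above; starts at 0 to 0.5. The jaws' inner faces stand 20 mm - 6.25 mm x (turn) from the axis and meet the 20 mm shank at about 1.6 rad, after which the sleeve stiffens. It stays where it is left (about 2.5 N at the handle turns it freely).
- handle (a point): Centre of the top of the sleeve's red handle, an upright round post 22 mm in diameter, 100 mm from the chuck's axis, its top 145 mm above the bench, red from 51 mm up. It stands on the sleeve's flat steel arm (39 to 51 mm above the bench) and goes round with the sleeve. Its x axis points outward from the chuck's axis.
- jaw0: One of the three aluminium jaws, 28 mm long, 14 mm wide, driven together by the sleeve. Origin on the bench at the chuck's axis when fully open; its x axis points outward along the jaw, and it moves inward (-x) as it closes.
- jaw1: The second jaw, 120 degrees on; as jaw0.
- jaw2: The third jaw, 240 degrees on; as jaw0.
- feed_bottle: White bottle with a blue cap, 68 mm diameter, 170 mm tall, to be left alone. Origin: centre of its underside.
- jar: Amber jar with a steel lid, 72 mm diameter, 100 mm tall, to be left alone. Origin: centre of its underside.
- pot: Small clay pot, 90 mm diameter at the rim, 85 mm tall, to be left alone. Origin: centre of its underside.
There are look-alikes about, which are no part of the job. What is meant by the auger is not blue or purple, and is the larger of those in its own colour.

How it is judged:
By the outcome, as a careful person would: the job done as asked, in the order asked, and still so for the second after the job is handed in, with the robot touching nothing.
It also fails if it takes over 56 s, if anything falls off the work surface, if the arm or the gripper's body presses on something with over 40 N, if the wrist force passes 120 N, or if a joint passes its speed limit or range.

## Working session

There is one attempt and no reset: what is moved stays moved. The work goes in short steps, Python scripts to look and compute and a tool call to move; the robot and the scene stay as the last step left them, time stands still between calls to the robot, and variables do not carry over. Pictures are saved under pics/ and viewed, at most 10 in all, crops included, and the job is handed in when it is done.

Besides the shell and the picture viewer there is one more tool, called after "Emit:" as name(argument=value, ...) on one line, values as JSON. jog_arm: Moves the arm, as the interface text tells. Its arguments: {"type":"object","properties":{"plan":{"type":"array","items":{"type":"object","properties":{"x":{"type":"number"},"y":{"type":"number"},"z":{"type":"number"},"ax":{"type":"number"},"ay":{"type":"number"},"az":{"type":"number"},"jaw":{"type":"number"}}}},"squeeze":{"type":"number"}},"required":["plan"]}

```bash
mkdir -p pics; ls; python3 - <<'E'
from cell import status, imaging, env
import cv2,numpy as np
for n in("scene","top"):
    im=imaging.get_image(n); cv2.imwrite(f"pics/{n}0.png",im[:,:,::-1]); print(n,imaging.camera_info(n))
print(status.sense())
E
```

```text
pics
scene {'fx': 419.8888196956348, 'fy': 419.8888196956348, 'cx': 247.95504946978937, 'cy': 189.9279558244248, 'distortion': array([-0.1258221,  0.       ,  0.       ,  0.       ,  0.       ]), 'position': array([ 1.16690079, -0.52849606,  0.76554547]), 'orientation': array([-2.08624761, -0.95676183,  0.45413296])}
top {'fx': 399.82410519728955, 'fy': 399.82410519728955, 'cx': 252.28096139845601, 'cy': 189.2154662942411, 'distortion': array([-0.13845524,  0.        ,  0.        ,  0.        ,  0.        ]), 'position': array([ 0.32046295, -0.00517773,  1.29572609]), 'orientation': array([-2.18087543,  2.03561736, -0.21814266])}
{'time': 0.1, 'joints': array([ 1.13492680e+00,  8.78817802e-02,  1.37209642e+00, -7.03533879e-06,
        1.68358627e+00, -1.03093509e-01]), 'dq': array([-0.0002643 , -0.00032189, -0.00272807,  0.00041277,  0.00062913,
       -0.00025478]), 'tau': array([ 2.49408375e-03, -3.41249943e+01, -3.03302372e+01,  7.20488140e-02,
        3.03765445e-02, -6.88349678e-05]), 'ee_pos': array([0.1796273 , 0.51973544, 0.40362385]), 'ee_rot': array([-5.20229903e-01, -3.09769277e+00,  2.98797003e-03]), 'ft_force': array([ 1.27564175, -0.12061867, -0.62645257]), 'ft_torque': array([ 0.00869965,  0.00102315, -0.01760834]), 'grip_force': 0.0, 'finger_gap': 1.0013260410732046}
```

View pics/scene0.png

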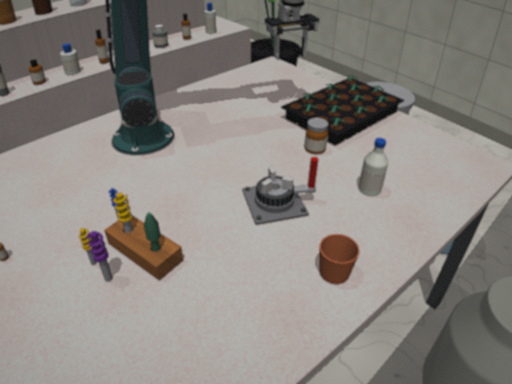

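View pics/top0.png

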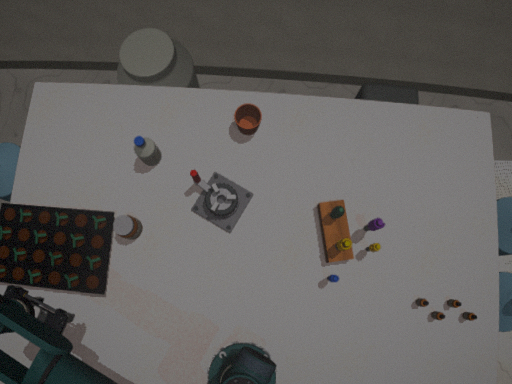

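The scene view shows four auger-like bits:

| Bit | Scene px | Top px |
|---|---|---|
| Yellow, in block | (123,205) | (344,245) |
| Small yellow, on bench | (86,240) | (374,247) |
| Purple | (97,245) | (376,224) |
| Blue | (114,197) | (333,278) |

I choose the yellow one in the block, because it is the larger yellow. The green dibber is at (152,230) in the scene view. The chuck is at scene (275,190) / top (221,199), and its red handle is at scene (313,172) / top (196,177). Next I'll check the choice in one close crop and take measurements.

```bash
cat > h.py <<'E'
import cv2,numpy as np
from scipy.spatial.transform import Rotation as R
from cell import status, imaging, env
CI={n:imaging.camera_info(n) for n in("scene","top")}
def rays(n,px):
    c=CI[n];K=np.array([[c['fx'],0,c['cx']],[0,c['fy'],c['cy']],[0,0,1]])
    u=cv2.undistortPoints(np.array(px,float).reshape(-1,1,2),K,c['distortion'])[:,0]
    d=np.c_[u,np.ones(len(u))]@R.from_rotvec(c['orientation']).as_matrix().T
    return c['position'],d
def plane(n,px,z):
    p,d=rays(n,px); return p+d*((z-p[2])/d[:,2])[:,None]
def proj(n,P):
    c=CI[n];K=np.array([[c['fx'],0,c['cx']],[0,c['fy'],c['cy']],[0,0,1]])
    Rm=R.from_rotvec(c['orientation']).as_matrix().T
    return cv2.projectPoints(np.array(P,float).reshape(-1,1,3),cv2.Rodrigues(Rm)[0],-Rm@c['position'],K,c['distortion'])[0][:,0]
def tri(a,b):
    p,d=rays("scene",[a]);q,e=rays("top",[b])
    s=np.linalg.lstsq(np.c_[d[0],-e[0]],q-p,rcond=None)[0]
    A=p+d[0]*s[0];B=q+e[0]*s[1];return (A+B)/2,np.linalg.norm(A-B)
def blobs(im,lo,hi,amin=12):
    m=cv2.inRange(cv2.cvtColor(im,cv2.COLOR_RGB2HSV),np.array(lo),np.array(hi))
    n,l,s,c=cv2.connectedComponentsWithStats(m)
    return [(c[i].round(1),s[i].tolist(),l==i) for i in range(1,n) if s[i,4]>=amin]
E
python3 - <<'E'
from h import *
ims={n:cv2.imread(f"pics/{n}0.png")[:,:,::-1].copy() for n in CI}
for n,im in ims.items():
    for k,lo,hi in (("yellow",(22,150,100),(35,255,255)),("red",(0,215,90),(5,255,255)),("green",(60,90,20),(90,255,110)),("wood",(6,130,60),(17,255,220))):
        for c,s,m in blobs(im,lo,hi): 
            if c[1]>100 : print(n,k,c,s)
a=ims["scene"][170:290,70:190];b=ims["top"][180:300,290:410];c=ims["top"][150:240,175:265];d=ims["scene"][145:235,235:325]
r=lambda i:cv2.resize(i,(390,290),interpolation=cv2.INTER_CUBIC)
r=lambda i:cv2.resize(i,(298,298),interpolation=cv2.INTER_CUBIC)
cv2.imwrite("pics/crop0.png",np.vstack([np.hstack([r(a),r(b)]),np.hstack([r(d),r(c)])])[:,:,::-1])
E
```

```text
scene yellow [119.7 198.5] [115, 193, 11, 11, 77]
scene yellow [121.5 206.9] [116, 203, 12, 8, 48]
scene yellow [124.1 215.7] [118, 208, 14, 14, 103]
scene yellow [ 84.2 238.5] [80, 229, 10, 21, 99]
scene red [313.8 161.4] [312, 159, 4, 6, 19]
scene red [312.1 175.3] [310, 166, 5, 20, 46]
scene green [309.  106.5] [306, 104, 8, 7, 29]
scene green [334.2 107.9] [332, 105, 7, 7, 24]
scene green [359.6 108.9] [357, 106, 7, 7, 24]
scene green [336.4 120.4] [334, 118, 7, 7, 29]
scene green [154.6 140.1] [137, 123, 35, 30, 301]
scene green [153.2 126.5] [150, 124, 8, 6, 17]
scene green [126.5 140.1] [114, 127, 33, 26, 310]
scene green [152.  230.9] [145, 214, 14, 36, 296]
scene wood [309.8 101.1] [308, 100, 5, 3, 12]
scene wood [334. 102.] [332, 101, 5, 3, 13]
scene wood [295.5 105.7] [291, 103, 10, 6, 42]
scene wood [358.4 103.1] [356, 102, 6, 3, 14]
scene wood [382.5 104.4] [380, 103, 6, 3, 13]
scene wood [320.5 106.3] [316, 104, 10, 6, 37]
scene wood [345.6 107.6] [341, 105, 10, 6, 37]
scene wood [371.1 108.8] [366, 107, 10, 5, 35]
scene wood [310.9 112.9] [309, 112, 5, 3, 14]
scene woo
[... 898 characters left out ...]
 [0, 269, 5, 3, 12]
top green [ 32.  275.8] [28, 270, 12, 14, 58]
top green [ 69.5 279.4] [64, 275, 14, 14, 49]
top green [  6.4 321. ] [0, 313, 18, 16, 99]
top green [ 36.1 355.6] [13, 322, 46, 62, 598]
top green [ 61.4 350.5] [59, 348, 6, 6, 13]
top green [ 63.9 374.3] [44, 356, 43, 28, 359]
top green [  6.5 378.6] [0, 371, 17, 13, 83]
top green [ 88.6 380.7] [85, 379, 9, 5, 19]
top wood [246.3 121.5] [235, 107, 25, 22, 232]
top wood [334.6 231. ] [319, 200, 34, 62, 1142]
top wood [132.8 228.5] [125, 218, 12, 19, 40]
top wood [422.4 302.2] [421, 300, 5, 6, 16]
top wood [455.  303.4] [453, 300, 6, 7, 20]
top wood [438.7 315.3] [437, 313, 5, 7, 20]
top wood [470.5 315.9] [469, 313, 5, 7, 16]
```

View pics/crop0.png

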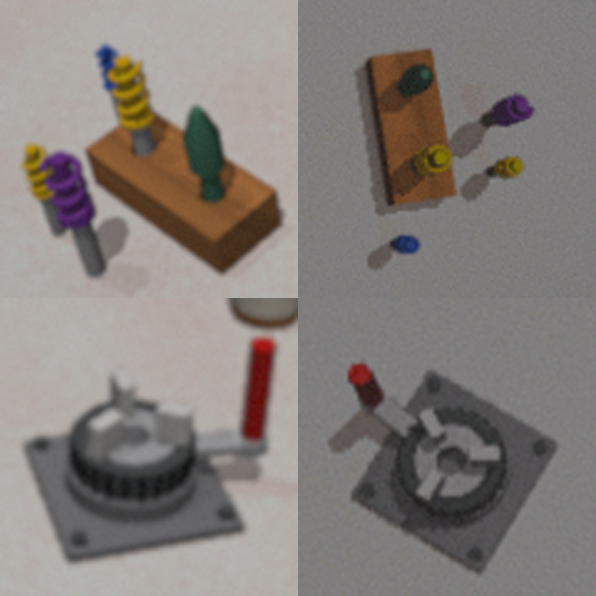

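The crop confirms the yellow bit in the block at scene (123,205) / top (345,243) as the larger yellow auger; the small yellow one stands outside the block. The chuck's jaws are open, and the handle stands at the upper left in the top view.

```bash
cat > m.py <<'E'
from h import *
ims={n:cv2.imread(f"pics/{n}0.png")[:,:,::-1].copy() for n in CI}
def hull(n,lo,hi,box):
    x0,y0,x1,y1=box; m=cv2.inRange(cv2.cvtColor(ims[n],cv2.COLOR_RGB2HSV),np.array(lo),np.array(hi))
    k=np.zeros_like(m);k[y0:y1,x0:x1]=m[y0:y1,x0:x1]
    h=cv2.convexHull(cv2.findNonZero(k)); M=cv2.moments(h); return h[:,0],np.array([M['m10'],M['m01']])/M['m00']
np.set_printoptions(precision=4,suppress=True)
hs,cs=hull("scene",(20,110,60),(36,255,255),(110,185,136,225)); ht,ct=hull("top",(20,110,40),(36,255,255),(330,230,360,260))
print("auger mid",cs,ct,tri(cs,ct),cv2.boundingRect(hs),cv2.boundingRect(ht))
print(plane("scene",[cs],.124),plane("top",[ct],.124))
# red handle
for n,box in(("scene",(300,150,325,195)),("top",(183,160,215,195))):
    h,c=hull(n,(0,120,40),(8,255,255),box)
    h2,c2=hull(n,(0,200,100),(8,255,255),box);print("red",n,c,cv2.boundingRect(h),c2,cv2.boundingRect(h2)); 
    exec(f"r_{n}=c")
print("handle mid",tri(r_scene,r_top), plane("top",[r_top],.098),plane("scene",[r_scene],.098))
print("handle top guess",tri((314.4,159.2),(193.7,172.4)))
# block top face corners
im=ims["top"];h,c=hull("top",(6,110,40),(18,255,255),(310,190,365,270))
print("block",c,cv2.boxPoints(cv2.minAreaRect(h)).tolist())
# foot corners in top
cor=np.array([(430,370),(557,443),(482,572),(352,495)])
cor=(cor-298)/3.311+[175,150]; P=plane("top",cor,.012);print("foot",P,P.mean(0),np.linalg.norm(P-np.roll(P,1,0),axis=1))
for n,box in(("top",(197,175,247,222)),("scene",(250,168,300,215))):
    x0,y0,x1,y1=box;g=cv2.cvtColor(ims[n],cv2.COLOR_RGB2GRAY)[y0:y1,x0:x1];print(n,np.percentile(g,[5,20,40,60,80]))
    cv2.imwrite(f"pics/g_{n}.png",cv2.resize(g,None,fx=8,fy=8,interpolation=cv2.INTER_CUBIC))
A,B=[cv2.resize(cv2.imread(f"pics/g_{n}.png"),(400,400)) for n in("top","scene")];cv2.imwrite("pics/chuck.png",cv2.convertScaleAbs(np.hstack([A,B]),alpha=1.4))
E
python3 m.py
```

```text
auger mid [122.316  207.7694] [343.8988 244.1099] (array([ 0.4232, -0.2752,  0.118 ]), np.float64(0.002178605747980289)) (114, 193, 18, 30) (336, 238, 16, 13)
[[ 0.4294 -0.2784  0.124 ]] [[ 0.4231 -0.2728  0.124 ]]
red scene [312.5738 171.097 ] (309, 157, 9, 31) [312.7909 170.071 ] (310, 158, 7, 28)
red top [194.0357 174.131 ] (190, 170, 9, 10) [193.2857 172.1429] (191, 171, 6, 3)
handle mid (array([0.6056, 0.1866, 0.1047]), np.float64(0.00794955001764387)) [[0.6099 0.1908 0.098 ]] [[0.5983 0.1897 0.098 ]]
handle top guess (array([0.6041, 0.1848, 0.1423]), np.float64(0.0009011105786584169))
block [335.48   230.6291] [[317.86920166015625, 202.98886108398438], [343.68157958984375, 198.8255615234375], [353.23028564453125, 258.0273742675781], [327.41790771484375, 262.190673828125]]
foot [[0.6435 0.1365 0.012 ]
 [0.5779 0.0045 0.012 ]
 [0.4455 0.0684 0.012 ]
 [0.5119 0.2021 0.012 ]] [0.5447 0.1029 0.012 ] [0.1471 0.1474 0.1471 0.1493]
top [ 46.   56.   76.   83.  115.2]
scene [ 34.   67.   95.  108.  170.2]
```

View pics/chuck.png

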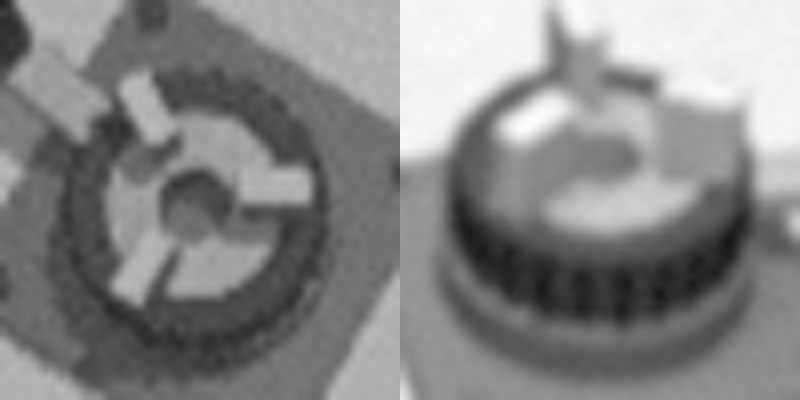

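The chuck crop shows the socket hole centred at about top px (221.4,198.7) and scene px (274,186). The jaws are open, and the handle arm points up-left in the top view.

```bash
cat >> h.py <<'E'
np.set_printoptions(precision=4,suppress=True)
def go(p,phi=None,pose=None):
    """shift (cm, tool axes) and az (deg) bringing the grasp point to p, tool down, closing line at angle phi (deg)"""
    s=status.sense(); Rm=R.from_rotvec(s['ee_rot']).as_matrix(); g=s['ee_pos']+.18*Rm[:,2]
    cur=np.degrees(np.arctan2(Rm[1,1],Rm[0,1])); d=Rm.T@(np.array(p)-g)*100
    az=0 if phi is None else -((phi-cur+90)%180-90)
    print("grasp",g,"close",round(cur,1),"tilt",Rm[:,2],"-> x y z",d.round(2),"az",round(az,1),"j6",s['joints'][5].round(2))
E
python3 - <<'E'
from h import *
print("hole top",plane("top",[(221.4,198.7),(221,199.2)],.06),"scene",plane("scene",[(273.9,186.4)],.06))
print("decoys",plane("scene",[(92,263),(108,279)],0),plane("top",[(367,249),(366,228)],0))
c=plane("top",[[317.9,203],[343.7,198.8],[353.2,258],[327.4,262.2]],.05);print("block",c,c.mean(0),np.linalg.norm(c-np.roll(c,1,0),axis=1))
for p in [(.4231,-.2728),(.427,-.276)]: print(proj("scene",[(*p,.16),(*p,.088)]),proj("top",[(*p,.16),(*p,.088)]))
# head edges per row (scene) -> axis line
im=cv2.imread("pics/scene0.png")[:,:,::-1];m=cv2.inRange(cv2.cvtColor(im.copy(),cv2.COLOR_RGB2HSV),(20,110,60),(36,255,255))
for y in range(190,226,3): 
    x=np.nonzero(m[y,108:138])[0]+108; print(y,x.min() if len(x) else '',x.max() if len(x) else '',end='; ')
print()
go((.425,-.275,.25),0)
E
```

```text
hole top [[0.5457 0.1029 0.06  ]
 [0.544  0.104  0.06  ]] scene [[0.5448 0.0999 0.06  ]]
decoys [[ 0.4209 -0.3841  0.    ]
 [ 0.4912 -0.376   0.    ]] [[ 0.4226 -0.3782  0.    ]
 [ 0.4913 -0.3736  0.    ]]
block [[ 0.5547 -0.2028  0.05  ]
 [ 0.5739 -0.2854  0.05  ]
 [ 0.3881 -0.3205  0.05  ]
 [ 0.3705 -0.2397  0.05  ]] [ 0.4718 -0.2621  0.05  ] [0.1879 0.0848 0.1891 0.0827]
[[120.2658 193.5154]
 [126.0233 216.6654]] [[346.7546 243.1934]
 [341.1855 245.0028]]
[[119.803  194.9283]
 [125.609  218.1022]] [[347.8938 241.8962]
 [342.264  243.7803]]
190  ; 193 118 121; 196 117 126; 199 114 126; 202 115 127; 205 117 127; 208 116 128; 211 118 129; 214 117 130; 217 118 131; 220 119 129; 223  ; 
grasp [0.1795 0.5194 0.2236] close 70.9 tilt [-0.0008 -0.0018 -1.    ] -> x y z [-49.16 -67.07  -2.52] az 70.9 j6 -0.1
```

```bash
python3 -c "
from h import *
go((.424,-.2745,.23),11.3)"
```

```text
grasp [0.1795 0.5194 0.2236] close 70.9 tilt [-0.0008 -0.0018 -1.    ] -> x y z [-49.05 -67.05  -0.52] az 59.6 j6 -0.1
```

Emit:
jog_arm(plan=[{"x": -3,"y": -4,"z": -0.5,"az": 3.6,"jaw": 0.35},{"x": -6,"y": -8,"z": -0.5,"az": 7.3,"jaw": 0.35},{"x": -9,"y": -12,"z": -0.5,"az": 11,"jaw": 0.35},{"x": -12,"y": -16,"z": -0.5,"az": 15,"jaw": 0.35},{"x": -15,"y": -20,"z": -0.5,"az": 18,"jaw": 0.35},{"x": -18,"y": -24,"z": -0.5,"az": 22,"jaw": 0.35},{"x": -21,"y": -28,"z": -0.5,"az": 26,"jaw": 0.35},{"x": -24,"y": -32,"z": -0.5,"az": 29,"jaw": 0.35},{"x": -27,"y": -36.5,"z": -0.5,"az": 33,"jaw": 0.35},{"x": -30,"y": -41,"z": -0.5,"az": 37,"jaw": 0.35},{"x": -33,"y": -45,"z": -0.5,"az": 40,"jaw": 0.35},{"x": -36,"y": -49,"z": -0.5,"az": 44,"jaw": 0.35},{"x": -39,"y": -53,"z": -0.5,"az": 48,"jaw": 0.35},{"x": -42,"y": -57,"z": -0.5,"az": 51,"jaw": 0.35},{"x": -45,"y": -61.5,"z": -0.5,"az": 55,"jaw": 0.35},{"x": -48,"y": -65.5,"z": -0.5,"az": 59.6,"jaw": 0.35},{"x": -49.05,"y": -67.05,"z": -0.5,"az": 59.6,"jaw": 0.35},{"x": -49.05,"y": -67.05,"z": -0.5,"az": 59.6,"jaw": 0.35},{"x": -49.05,"y": -67.05,"z": -0.5,"az": 59.6,"jaw": 0.35},{"x": -49.05,"y": -67.05,"z": -0.5,"az": 59.6,"jaw": 0.35}], squeeze=10)

```text
$.plan[0]: bad value
```

```bash
python3 - <<'E'
from h import *
go((.424,-.2745,.124),11.3)
a=imaging.get_image("scene");b=imaging.get_image("top");print(status.sense()['time'],status.sense()['finger_gap'])
r=lambda i:cv2.resize(i,(390,390),interpolation=cv2.INTER_CUBIC)
cv2.imwrite("pics/pre.png",np.hstack([r(a[140:280,60:200]),r(b[170:310,280:420])])[:,:,::-1])
E
```

```text
grasp [0.1795 0.5194 0.2236] close 70.9 tilt [-0.0008 -0.0018 -1.    ] -> x y z [-49.05 -67.03  10.08] az 59.6 j6 -0.1
0.2 1.0033781825264865
```

View pics/pre.png

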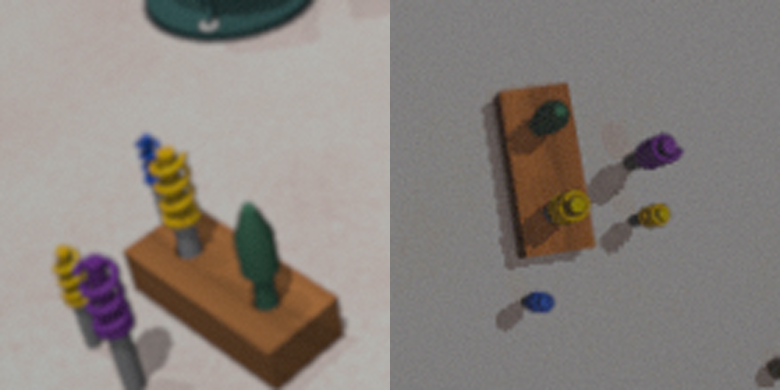

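The move was refused, so the picture shows the scene unchanged: arm not over the block, auger top at crop px (170,160) and (572,203). I'll try a simpler call.

Emit:
jog_arm(plan=[{"x": -3.0,"y": -4.0,"z": -0.5,"ax": 0.0,"ay": 0.0,"az": 4.0,"jaw": 0.35}], squeeze=10)

```text
time: 0.3
ee_pos: [0.1944, 0.4748, 0.4064]
ee_rot: [-0.623, -3.077, 0.006]
ft_force: [1.8, -1.1, -0.4]
finger_gap: 0.946
grip_force: 0.0
```

```bash
python3 -c "
from h import *
go((.424,-.2745,.23),11.3)"
```

```text
grasp [0.1939 0.4742 0.2264] close 67.1 tilt [-0.0033 -0.0034 -1.    ] -> x y z [-50.35 -60.01  -0.18] az 55.8 j6 -0.1
```

Emit:
jog_arm(plan=[{"x": -2.5,"y": -3,"z": 0,"ax": 0,"ay": 0,"az": 3,"jaw": 0.35},{"x": -5.5,"y": -6.5,"z": 0,"ax": 0,"ay": 0,"az": 6,"jaw": 0.35},{"x": -8.5,"y": -10,"z": 0,"ax": 0,"ay": 0,"az": 9,"jaw": 0.35},{"x": -11.5,"y": -13.5,"z": 0,"ax": 0,"ay": 0,"az": 12,"jaw": 0.35},{"x": -14.5,"y": -17,"z": 0,"ax": 0,"ay": 0,"az": 16,"jaw": 0.35},{"x": -17.5,"y": -20.5,"z": 0,"ax": 0,"ay": 0,"az": 19,"jaw": 0.35},{"x": -20.5,"y": -24,"z": 0,"ax": 0,"ay": 0,"az": 23,"jaw": 0.35},{"x": -23.5,"y": -27.5,"z": 0,"ax": 0,"ay": 0,"az": 26,"jaw": 0.35},{"x": -26.5,"y": -31,"z": 0,"ax": 0,"ay": 0,"az": 30,"jaw": 0.35},{"x": -29.5,"y": -34.5,"z": 0,"ax": 0,"ay": 0,"az": 33,"jaw": 0.35},{"x": -32.5,"y": -38,"z": 0,"ax": 0,"ay": 0,"az": 36,"jaw": 0.35},{"x": -35.5,"y": -42,"z": 0,"ax": 0,"ay": 0,"az": 40,"jaw": 0.35},{"x": -38.5,"y": -45.5,"z": 0,"ax": 0,"ay": 0,"az": 43,"jaw": 0.35},{"x": -41.5,"y": -49,"z": 0,"ax": 0,"ay": 0,"az": 46,"jaw": 0.35},{"x": -44.5,"y": -52.5,"z": 0,"ax": 0,"ay": 0,"az": 49,"jaw": 0.35},{"x": -47.5,"y": -56.5,"z": 0,"ax": 0,"ay": 0,"az": 53,"jaw": 0.35},{"x": -49.5,"y": -59,"z": 0,"ax": 0,"ay": 0,"az": 55.8,"jaw": 0.35},{"x": -50.4,"y": -60,"z": 0,"ax": 0,"ay": 0,"az": 55.8,"jaw": 0.35},{"x": -50.4,"y": -60,"z": 0,"ax": 0,"ay": 0,"az": 55.8,"jaw": 0.35},{"x": -50.4,"y": -60,"z": 0,"ax": 0,"ay": 0,"az": 55.8,"jaw": 0.35}], squeeze=10)

```text
time: 2.3
ee_pos: [0.4234, -0.2762, 0.4095]
ee_rot: [-1.993, -2.427, -0.001]
ft_force: [0.3, 0.4, -0.0]
finger_gap: 0.654
grip_force: 0.0
```

```bash
python3 - <<'E'
from h import *
a=imaging.get_image("scene");b=imaging.get_image("top")
go((.424,-.2745,.124),11.3);s=status.sense();print(s['time'],s['finger_gap'],s['ft_force'])
r=lambda i:cv2.resize(i,(390,390),interpolation=cv2.INTER_CUBIC)
cv2.imwrite("pics/pre2.png",np.hstack([r(a[140:280,60:200]),r(b[170:310,280:420])])[:,:,::-1])
E
```

```text
grasp [ 0.4234 -0.2755  0.23  ] close 11.3 tilt [ 0.0004  0.0003 -1.    ] -> x y z [ 0.08  0.07 10.6 ] az -0.0 j6 -0.89
2.4 0.6485664252196062 [ 0.1013 -0.0272  0.2815]
```

View pics/pre2.png

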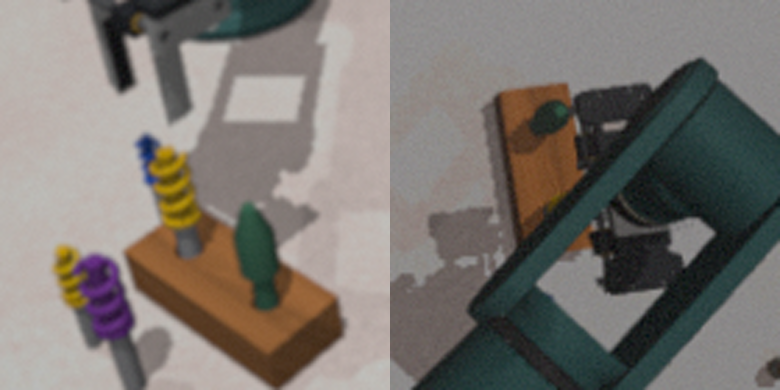

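```bash
python3 - <<'E'
from h import *
c=np.array([.4234,-.2755]);u=np.array([np.cos(np.radians(11.3)),np.sin(np.radians(11.3))])
P=[(*(c+u*s),.211) for s in(.0305,-.0305,.0425,-.0425,0)]
print("expected tips inner/outer (crop px)",(proj("scene",P)-[60,140])*390/140)
for q in [(.4235,-.273),(.425,-.275),(.425,-.2775)]: print(q,(proj("scene",[(*q,.16),(*q,.088)])-[60,140])*390/140)
E
```

```text
expected tips inner/outer (crop px) [[177.1266 115.6689]
 [129.578   87.0924]
 [186.9139 121.5364]
 [120.6407  81.7077]
 [152.901  101.1243]]
(0.4235, -0.273) [[167.8908 149.416 ]
 [183.936  213.9114]]
(0.425, -0.275) [[166.5587 151.318 ]
 [182.7    215.8431]]
(0.425, -0.2775) [[163.8345 152.5906]
 [180.1194 217.1279]]
```

The picture shows the fingers with tips at crop px (122,88) and (178,118), straddling the vertical line over the auger top at (168,152) within about 2 mm. The dibber is clear of them, so I'll descend and grip.

Emit:
jog_arm(plan=[{"x": 0.1,"y": 0.1,"z": 2,"ax": 0,"ay": 0,"az": 0,"jaw": 0.35},{"x": 0.1,"y": 0.1,"z": 4,"ax": 0,"ay": 0,"az": 0,"jaw": 0.35},{"x": 0.1,"y": 0.1,"z": 6,"ax": 0,"ay": 0,"az": 0,"jaw": 0.35},{"x": 0.1,"y": 0.1,"z": 8,"ax": 0,"ay": 0,"az": 0,"jaw": 0.35},{"x": 0.1,"y": 0.1,"z": 9.5,"ax": 0,"ay": 0,"az": 0,"jaw": 0.35},{"x": 0.1,"y": 0.1,"z": 10.6,"ax": 0,"ay": 0,"az": 0,"jaw": 0.35},{"x": 0.1,"y": 0.1,"z": 10.6,"ax": 0,"ay": 0,"az": 0,"jaw": 0.35},{"x": 0.1,"y": 0.1,"z": 10.6,"ax": 0,"ay": 0,"az": 0,"jaw": 0.5},{"x": 0.1,"y": 0.1,"z": 10.6,"ax": 0,"ay": 0,"az": 0,"jaw": 0.6},{"x": 0.1,"y": 0.1,"z": 10.6,"ax": 0,"ay": 0,"az": 0,"jaw": 0.75},{"x": 0.1,"y": 0.1,"z": 10.6,"ax": 0,"ay": 0,"az": 0,"jaw": 0.85},{"x": 0.1,"y": 0.1,"z": 10.6,"ax": 0,"ay": 0,"az": 0,"jaw": 0.85},{"x": 0.1,"y": 0.1,"z": 10.6,"ax": 0,"ay": 0,"az": 0,"jaw": 0.85},{"x": 0.1,"y": 0.1,"z": 10.6,"ax": 0,"ay": 0,"az": 0,"jaw": 0.85}], squeeze=20)

```text
time: 3.8
ee_pos: [0.4243, -0.276, 0.3044]
ee_rot: [1.995, 2.425, -0.0]
ft_force: [-1.3, 0.1, 4.5]
finger_gap: 0.36
grip_force: 20.0
```

Emit:
jog_arm(plan=[{"x": 0,"y": 0,"z": -1,"ax": 0,"ay": 0,"az": 0,"jaw": 0.85},{"x": 0,"y": 0,"z": -2.5,"ax": 0,"ay": 0,"az": 0,"jaw": 0.85},{"x": 0,"y": 0,"z": -4,"ax": 0,"ay": 0,"az": 0,"jaw": 0.85},{"x": 0,"y": 0,"z": -6,"ax": 0,"ay": 0,"az": 0,"jaw": 0.85},{"x": 0,"y": 0,"z": -8.5,"ax": 0,"ay": 0,"az": 0,"jaw": 0.85},{"x": 0,"y": 0,"z": -11,"ax": 0,"ay": 0,"az": 0,"jaw": 0.85},{"x": 0,"y": 0,"z": -13.5,"ax": 0,"ay": 0,"az": 0,"jaw": 0.85},{"x": 0,"y": 0,"z": -15.5,"ax": 0,"ay": 0,"az": 0,"jaw": 0.85},{"x": 0,"y": 0,"z": -17,"ax": 0,"ay": 0,"az": 0,"jaw": 0.85},{"x": 0,"y": 0,"z": -17,"ax": 0,"ay": 0,"az": 0,"jaw": 0.85},{"x": 0,"y": 0,"z": -17,"ax": 0,"ay": 0,"az": 0,"jaw": 0.85}], squeeze=25)

```text
time: 4.9
ee_pos: [0.4243, -0.2759, 0.4728]
ee_rot: [-1.995, -2.426, -0.0]
ft_force: [0.5, 0.7, -2.0]
finger_gap: 0.36
grip_force: 25.0
```

```bash
python3 - <<'E'
from h import *
go((.5445,.1025,.25),-36);s=status.sense();print(s['time'],s['finger_gap'],s['grip_force'],s['ft_force'])
a=imaging.get_image("scene");cv2.imwrite("pics/s3.png",a[:,:,::-1])
print([b[:2] for b in blobs(a,(20,110,60),(36,255,255),8)])
g=s['ee_pos']+R.from_rotvec(s['ee_rot']).as_matrix()[:,2]*.18
print(proj("scene",[g+[0,0,z] for z in(.036,-.036,-.114)]))
E
```

```text
grasp [ 0.4242 -0.2757  0.2928] close 11.1 tilt [-0.0007  0.0009 -1.    ] -> x y z [34.78 19.11  4.31] az 47.1 j6 -0.88
4.9 0.359834340855921 24.998488426208496 [ 0.5384  0.6635 -2.0194]
[(array([110.6,  99.9]), [108, 98, 6, 4, 17]), (array([ 80.9, 107.5]), [79, 105, 7, 7, 14]), (array([ 97.3, 116.1]), [96, 114, 5, 6, 16]), (array([105.8, 149. ]), [98, 130, 20, 35, 247]), (array([ 84.1, 238.4]), [79, 228, 11, 23, 140])]
[[103.9342 130.5261]
 [110.8318 159.4695]
 [117.7653 187.8468]]
```

Emit:
jog_arm(plan=[{"x": 2,"y": 1.1,"z": 0,"ax": 0,"ay": 0,"az": 3,"jaw": 0.85},{"x": 5,"y": 2.75,"z": 0,"ax": 0,"ay": 0,"az": 7,"jaw": 0.85},{"x": 9,"y": 5,"z": 0,"ax": 0,"ay": 0,"az": 12,"jaw": 0.85},{"x": 13,"y": 7.1,"z": 0,"ax": 0,"ay": 0,"az": 17,"jaw": 0.85},{"x": 17,"y": 9.3,"z": 0,"ax": 0,"ay": 0,"az": 23,"jaw": 0.85},{"x": 21,"y": 11.5,"z": 0,"ax": 0,"ay": 0,"az": 29,"jaw": 0.85},{"x": 25,"y": 13.7,"z": 0,"ax": 0,"ay": 0,"az": 35,"jaw": 0.85},{"x": 29,"y": 15.9,"z": 0,"ax": 0,"ay": 0,"az": 40,"jaw": 0.85},{"x": 32,"y": 17.6,"z": 0,"ax": 0,"ay": 0,"az": 44,"jaw": 0.85},{"x": 34,"y": 18.7,"z": 0,"ax": 0,"ay": 0,"az": 47.1,"jaw": 0.85},{"x": 34.8,"y": 19.1,"z": 0,"ax": 0,"ay": 0,"az": 47.1,"jaw": 0.85},{"x": 34.8,"y": 19.1,"z": 0,"ax": 0,"ay": 0,"az": 47.1,"jaw": 0.85},{"x": 34.8,"y": 19.1,"z": 4.3,"ax": 0,"ay": 0,"az": 47.1,"jaw": 0.85},{"x": 34.8,"y": 19.1,"z": 4.3,"ax": 0,"ay": 0,"az": 47.1,"jaw": 0.85},{"x": 34.8,"y": 19.1,"z": 4.3,"ax": 0,"ay": 0,"az": 47.1,"jaw": 0.85}], squeeze=25)

```text
time: 6.45
ee_pos: [0.5442, 0.1013, 0.4294]
ee_rot: [-2.799, -1.425, 0.006]
ft_force: [0.0, -0.1, -2.1]
finger_gap: 0.364
grip_force: 25.0
```

```bash
python3 - <<'E'
from h import *
go((.5445,.1025,.25),-36);s=status.sense();print(s['time'],s['finger_gap'],s['ft_force'])
a=imaging.get_image("scene");b=imaging.get_image("top");cv2.imwrite("pics/s4.png",a[:,:,::-1])
g=s['ee_pos']+R.from_rotvec(s['ee_rot']).as_matrix()[:,2]*.18
c=np.array([235,85])
print("shank",(proj("scene",[g+[0,0,z] for z in(.036,-.036,-.114)])-c)*4,"socket",(proj("scene",[(.5445,.1025,.06),(.5445,.1025,.095)])-c)*4)
cv2.imwrite("pics/c4.png",np.hstack([cv2.resize(a[85:235,235:335],None,fx=4,fy=4,interpolation=cv2.INTER_CUBIC),cv2.resize(b[140:290,170:270],None,fx=4,fy=4,interpolation=cv2.INTER_CUBIC)])[:,:,::-1])
E
```

```text
grasp [0.5435 0.1012 0.2494] close -36.0 tilt [-0.0039 -0.0006 -1.    ] -> x y z [ 0.16 -0.   -0.06] az -0.0 j6 0.71
6.45 0.3637261170190741 [ 0.0084 -0.1445 -2.1244]
shank [[170.2492 106.142 ]
 [165.2697 209.6754]
 [160.2166 312.6437]] socket [[158.0784 403.8195]
 [160.2053 362.4095]]
```

View pics/c4.png

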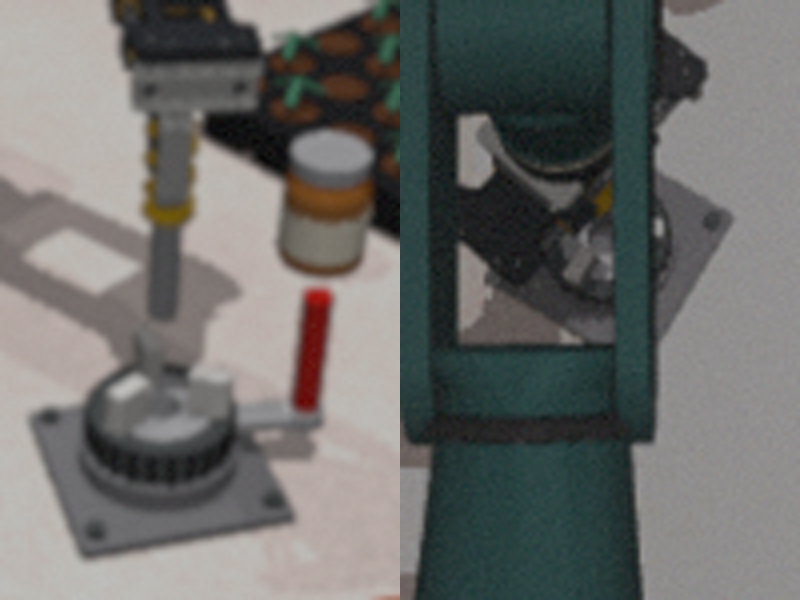

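The crop shows the shank's lower end at crop px (162,313), where projection predicts (160,313). The chuck sleeve is centred at about (161,405) below it. The shank is vertical and the lateral alignment is good.

```bash
python3 - <<'E'
from h import *
print(plane("scene",[(275.2,200.9)],.012))
g=lambda z:go((.5452,.103,z),-36)
g(.249);g(.146)
E
```

```text
[[0.5513 0.1013 0.012 ]]
grasp [0.5456 0.1017 0.2534] close -36.0 tilt [ 0.0043  0.0003 -1.    ] -> x y z [ 0.08 -0.11  0.44] az -0.0 j6 0.71
grasp [0.5456 0.1017 0.2534] close -36.0 tilt [ 0.0043  0.0003 -1.    ] -> x y z [ 0.05 -0.15 10.74] az -0.0 j6 0.71
```

Emit:
jog_arm(plan=[{"x": 0.1,"y": -0.1,"z": 0,"ax": 0,"ay": 0,"az": 0,"jaw": 0.85},{"x": 0.1,"y": -0.1,"z": 0,"ax": 0,"ay": 0,"az": 0,"jaw": 0.85},{"x": 0.1,"y": -0.1,"z": 0,"ax": 0,"ay": 0,"az": 0,"jaw": 0.85},{"x": 0.1,"y": -0.1,"z": 0,"ax": 0,"ay": 0,"az": 0,"jaw": 0.85},{"x": 0.1,"y": -0.1,"z": 0,"ax": 0,"ay": 0,"az": 0,"jaw": 0.85}], squeeze=25)

```text
time: 7.05
ee_pos: [0.5443, 0.1039, 0.4308]
ee_rot: [2.799, 1.427, 0.0]
ft_force: [0.4, 0.9, -2.4]
finger_gap: 0.358
grip_force: 25.0
```

```bash
python3 - <<'E'
from h import *
go((.5452,.103,.146),-36)
E
```

```text
grasp [0.5444 0.1039 0.2508] close -36.0 tilt [ 0.0003  0.0001 -1.    ] -> x y z [-0.03  0.12 10.48] az 0.0 j6 0.71
```

Emit:
jog_arm(plan=[{"x": 0,"y": 0.1,"z": 1,"ax": 0,"ay": 0,"az": 0,"jaw": 0.85},{"x": 0,"y": 0.1,"z": 2,"ax": 0,"ay": 0,"az": 0,"jaw": 0.85},{"x": 0,"y": 0.1,"z": 3,"ax": 0,"ay": 0,"az": 0,"jaw": 0.85},{"x": 0,"y": 0.1,"z": 4,"ax": 0,"ay": 0,"az": 0,"jaw": 0.85},{"x": 0,"y": 0.1,"z": 5,"ax": 0,"ay": 0,"az": 0,"jaw": 0.85},{"x": 0,"y": 0.1,"z": 6,"ax": 0,"ay": 0,"az": 0,"jaw": 0.85},{"x": 0,"y": 0.1,"z": 7,"ax": 0,"ay": 0,"az": 0,"jaw": 0.85},{"x": 0,"y": 0.1,"z": 7.5,"ax": 0,"ay": 0,"az": 0,"jaw": 0.85},{"x": 0,"y": 0.1,"z": 8,"ax": 0,"ay": 0,"az": 0,"jaw": 0.85},{"x": 0,"y": 0.1,"z": 8.5,"ax": 0,"ay": 0,"az": 0,"jaw": 0.85},{"x": 0,"y": 0.1,"z": 8.5,"ax": 0,"ay": 0,"az": 0,"jaw": 0.85},{"x": 0,"y": 0.1,"z": 8.5,"ax": 0,"ay": 0,"az": 0,"jaw": 0.85}], squeeze=25)

```text
time: 8.25
ee_pos: [0.5452, 0.1033, 0.3459]
ee_rot: [2.799, 1.427, 0.001]
ft_force: [-0.0, 0.1, -2.0]
finger_gap: 0.357
grip_force: 25.0
```

Emit:
jog_arm(plan=[{"x": 0,"y": 0,"z": 0.5,"ax": 0,"ay": 0,"az": 0,"jaw": 0.85},{"x": 0,"y": 0,"z": 1,"ax": 0,"ay": 0,"az": 0,"jaw": 0.85},{"x": 0,"y": 0,"z": 1.4,"ax": 0,"ay": 0,"az": 0,"jaw": 0.85},{"x": 0,"y": 0,"z": 1.7,"ax": 0,"ay": 0,"az": 0,"jaw": 0.85},{"x": 0,"y": 0,"z": 1.9,"ax": 0,"ay": 0,"az": 0,"jaw": 0.85},{"x": 0,"y": 0,"z": 2,"ax": 0,"ay": 0,"az": 0,"jaw": 0.85},{"x": 0,"y": 0,"z": 2.1,"ax": 0,"ay": 0,"az": 0,"jaw": 0.85},{"x": 0,"y": 0,"z": 2.1,"ax": 0,"ay": 0,"az": 0,"jaw": 0.85},{"x": 0,"y": 0,"z": 2.1,"ax": 0,"ay": 0,"az": 0,"jaw": 0.85}], squeeze=25)

```text
time: 9.15
ee_pos: [0.5451, 0.1033, 0.3248]
ee_rot: [2.799, 1.427, 0.0]
ft_force: [0.1, -0.5, -2.3]
finger_gap: 0.356
grip_force: 25.0
```

Emit:
jog_arm(plan=[{"x": 0,"y": 0,"z": 0.1,"ax": 0,"ay": 0,"az": 0,"jaw": 0.85},{"x": 0,"y": 0,"z": 0.2,"ax": 0,"ay": 0,"az": 0,"jaw": 0.85},{"x": 0,"y": 0,"z": 0.2,"ax": 0,"ay": 0,"az": 0,"jaw": 0.85},{"x": 0,"y": 0,"z": 0.2,"ax": 0,"ay": 0,"az": 0,"jaw": 0.85}], squeeze=25)

```text
time: 9.55
ee_pos: [0.5451, 0.1033, 0.3244]
ee_rot: [2.798, 1.427, 0.003]
ft_force: [-2.5, -0.3, 6.0]
finger_gap: 0.36
grip_force: 25.0
```

Emit:
jog_arm(plan=[{"x": 0,"y": 0,"z": 0.1,"ax": 0,"ay": 0,"az": 0,"jaw": 0.64},{"x": 0,"y": 0,"z": 0.1,"ax": 0,"ay": 0,"az": 0,"jaw": 0.62},{"x": 0,"y": 0,"z": 0.1,"ax": 0,"ay": 0,"az": 0,"jaw": 0.6},{"x": 0,"y": 0,"z": 0.1,"ax": 0,"ay": 0,"az": 0,"jaw": 0.55},{"x": 0,"y": 0,"z": 0.1,"ax": 0,"ay": 0,"az": 0,"jaw": 0.5},{"x": 0,"y": 0,"z": 0.1,"ax": 0,"ay": 0,"az": 0,"jaw": 0.45},{"x": 0,"y": 0,"z": 0.1,"ax": 0,"ay": 0,"az": 0,"jaw": 0.4},{"x": 0,"y": 0,"z": 0.1,"ax": 0,"ay": 0,"az": 0,"jaw": 0.4},{"x": 0,"y": 0,"z": 0.1,"ax": 0,"ay": 0,"az": 0,"jaw": 0.4},{"x": 0,"y": 0,"z": 0.1,"ax": 0,"ay": 0,"az": 0,"jaw": 0.4}], squeeze=5)

```text
time: 10.55
ee_pos: [0.5451, 0.1033, 0.3217]
ee_rot: [-2.799, -1.427, -0.0]
ft_force: [-0.9, -0.8, -0.2]
finger_gap: 0.6
grip_force: 0.0
```

Emit:
jog_arm(plan=[{"x": 0,"y": 0,"z": -0.5,"ax": 0,"ay": 0,"az": 0,"jaw": 0.4},{"x": 0,"y": 0,"z": -1.5,"ax": 0,"ay": 0,"az": 0,"jaw": 0.4},{"x": 0,"y": 0,"z": -3,"ax": 0,"ay": 0,"az": 0,"jaw": 0.4},{"x": 0,"y": 0,"z": -5,"ax": 0,"ay": 0,"az": 0,"jaw": 0.4},{"x": 0,"y": 0,"z": -7,"ax": 0,"ay": 0,"az": 0,"jaw": 0.4},{"x": 0,"y": 0,"z": -9,"ax": 0,"ay": 0,"az": 0,"jaw": 0.4},{"x": 0,"y": 0,"z": -10,"ax": 0,"ay": 0,"az": 0,"jaw": 0.4},{"x": 0,"y": 0,"z": -10,"ax": 0,"ay": 0,"az": 0,"jaw": 0.4},{"x": 0,"y": 0,"z": -10,"ax": 0,"ay": 0,"az": 0,"jaw": 0.4},{"x": 0,"y": 0,"z": -10,"ax": 0,"ay": 0,"az": 0,"jaw": 0.4}])

```text
time: 11.55
ee_pos: [0.545, 0.1032, 0.4203]
ee_rot: [-2.798, -1.427, 0.003]
ft_force: [-0.3, 0.3, 0.2]
finger_gap: 0.6
grip_force: 0.0
```

```bash
python3 - <<'E'
from h import *
go((.6045,.1845,.25),-36)
a=imaging.get_image("scene");b=imaging.get_image("top")
cv2.imwrite("pics/c5.png",np.hstack([cv2.resize(a[85:235,235:335],None,fx=4,fy=4,interpolation=cv2.INTER_CUBIC),cv2.resize(b[110:260,150:250],None,fx=4,fy=4,interpolation=cv2.INTER_CUBIC)])[:,:,::-1])
c=np.array([235,85])
for q in [(.545,.103),(.5465,.104)]:print("axis",((proj("scene",[(*q,z) for z in(.03,.06,.108,.18)])-c)*4+1.5))
E
```

```text
grasp [0.5445 0.1032 0.2403] close -36.0 tilt [-0.0024 -0.0001 -1.    ] -> x y z [10.1   0.08 -0.98] az 0.0 j6 0.71
axis [[158.8403 439.6033]
 [160.6282 405.3687]
 [163.591  348.1603]
 [168.2803 256.3458]]
axis [[161.4091 440.0561]
 [163.2407 405.8187]
 [166.2758 348.6044]
 [171.0799 256.7778]]
```

View pics/c5.png

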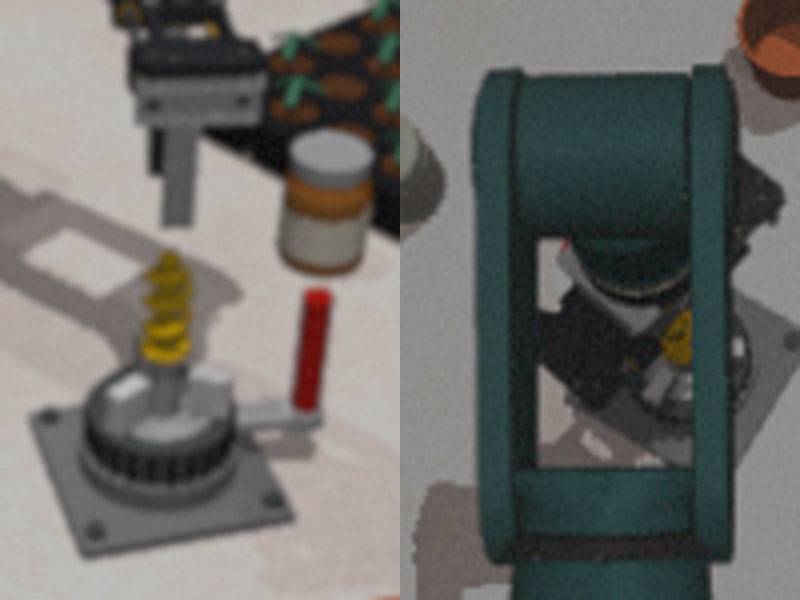

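The picture shows the auger upright between the jaws with its top at crop px (170,256), and the fingers clear above it. The handle top is at (318,296).

Emit:
jog_arm(plan=[{"x": 2,"y": 0,"z": 0,"ax": 0,"ay": 0,"az": 0,"jaw": 0.4},{"x": 5,"y": 0,"z": 0,"ax": 0,"ay": 0,"az": 0,"jaw": 0.4},{"x": 8,"y": 0,"z": 0,"ax": 0,"ay": 0,"az": 0,"jaw": 0.4},{"x": 10,"y": 0,"z": 0,"ax": 0,"ay": 0,"az": 0,"jaw": 0.4},{"x": 10,"y": 0,"z": 0,"ax": 0,"ay": 0,"az": 0,"jaw": 0.4},{"x": 10,"y": 0,"z": 0,"ax": 0,"ay": 0,"az": 0,"jaw": 0.4},{"x": 10,"y": 0,"z": 0,"ax": 0,"ay": 0,"az": 0,"jaw": 0.4}])

```text
time: 12.35
ee_pos: [0.6035, 0.1835, 0.4215]
ee_rot: [2.799, 1.426, -0.001]
ft_force: [-0.3, -0.1, 0.3]
finger_gap: 0.598
grip_force: 0.0
```

```bash
python3 - <<'E'
from h import *
go((.604,.1838,.127),-36.1)
a=imaging.get_image("scene")
cv2.imwrite("pics/c6.png",cv2.resize(a[95:215,235:355],None,fx=5,fy=5,interpolation=cv2.INTER_CUBIC)[:,:,::-1])
s=status.sense();Rm=R.from_rotvec(s['ee_rot']).as_matrix()
t=s['ee_pos']+.199*Rm[:,2]
f=lambda P:(proj("scene",P)-[235,95])*5+2
print("tips inner",f([t+Rm[:,1]*.028,t-Rm[:,1]*.028,t]),"grasp target at tip heights",f([(.604,.1838,.145)]))
E
```

```text
grasp [0.6034 0.1834 0.2415] close -36.0 tilt [-0.0007 -0.0005 -1.    ] -> x y z [ 0.08  0.03 11.45] az 0.1 j6 0.83
tips inner [[424.7602 220.1639]
 [400.8067 161.1444]
 [412.54   190.0207]] grasp target at tip heights [[398.9471 319.0548]]
```

View pics/c6.png

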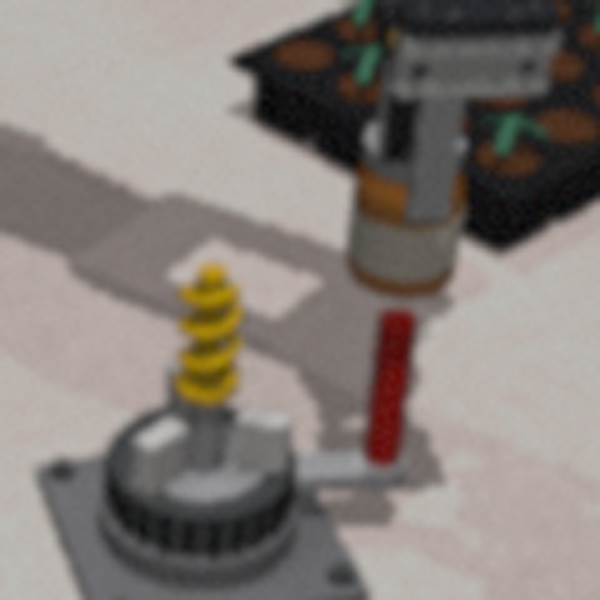

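The picture shows the handle top at crop px (398,320), where (399,319) was predicted, so the fingers are above the handle. I'll descend and close.

Emit:
jog_arm(plan=[{"x": 0.1,"y": 0,"z": 2,"ax": 0,"ay": 0,"az": 0,"jaw": 0.4},{"x": 0.1,"y": 0,"z": 5,"ax": 0,"ay": 0,"az": 0,"jaw": 0.4},{"x": 0.1,"y": 0,"z": 7,"ax": 0,"ay": 0,"az": 0,"jaw": 0.4},{"x": 0.1,"y": 0,"z": 9,"ax": 0,"ay": 0,"az": 0,"jaw": 0.4},{"x": 0.1,"y": 0,"z": 10.5,"ax": 0,"ay": 0,"az": 0,"jaw": 0.4},{"x": 0.1,"y": 0,"z": 11.4,"ax": 0,"ay": 0,"az": 0,"jaw": 0.4},{"x": 0.1,"y": 0,"z": 11.4,"ax": 0,"ay": 0,"az": 0,"jaw": 0.5},{"x": 0.1,"y": 0,"z": 11.4,"ax": 0,"ay": 0,"az": 0,"jaw": 0.6},{"x": 0.1,"y": 0,"z": 11.4,"ax": 0,"ay": 0,"az": 0,"jaw": 0.7},{"x": 0.1,"y": 0,"z": 11.4,"ax": 0,"ay": 0,"az": 0,"jaw": 0.8},{"x": 0.1,"y": 0,"z": 11.4,"ax": 0,"ay": 0,"az": 0,"jaw": 0.9},{"x": 0.1,"y": 0,"z": 11.4,"ax": 0,"ay": 0,"az": 0,"jaw": 0.9},{"x": 0.1,"y": 0,"z": 11.4,"ax": 0,"ay": 0,"az": 0,"jaw": 0.9},{"x": 0.1,"y": 0,"z": 11.4,"ax": 0,"ay": 0,"az": 0,"jaw": 0.9}], squeeze=12)

```text
time: 13.8
ee_pos: [0.6044, 0.1854, 0.3088]
ee_rot: [-2.798, -1.427, -0.003]
ft_force: [-1.5, 1.9, 4.8]
finger_gap: 0.231
grip_force: 12.0
```

```bash
python3 - <<'E'
from h import *
go((.604,.1838,.127),-36.1);s=status.sense();print(s['ft_force'],s['finger_gap'],s['grip_force'])
# arc rows in tool axes: tool x outward, y tangent; radius 10 cm; clockwise
Rm=R.from_rotvec(s['ee_rot']).as_matrix();print("toolx",Rm[:,0],"tooly",Rm[:,1])
w=np.array([[.545],[.103]]);th=53.9
for d in range(0,113,4):
    a=np.radians(th-d);v=np.array([np.cos(a)-np.cos(np.radians(th)),np.sin(a)-np.sin(np.radians(th)),0])*10
    print(d,(Rm.T@v).round(1)[:2],end=' ')
E
```

```text
grasp [0.6046 0.1857 0.1288] close -35.9 tilt [ 0.0013  0.0012 -1.    ] -> x y z [-0.19  0.06  0.18] az 0.2 j6 0.84
[-1.5136  1.8656  4.8317] 0.2307887392137274 12.0007985830307
toolx [0.587  0.8096 0.0018] tooly [ 0.8096 -0.587   0.0003]
0 [0. 0.] 4 [-0.   0.7] 8 [-0.1  1.4] 12 [-0.2  2.1] 16 [-0.4  2.8] 20 [-0.6  3.4] 24 [-0.9  4.1] 28 [-1.2  4.7] 32 [-1.5  5.3] 36 [-1.9  5.9] 40 [-2.4  6.4] 44 [-2.8  6.9] 48 [-3.3  7.4] 52 [-3.9  7.9] 56 [-4.4  8.3] 60 [-5.   8.6] 64 [-5.6  9. ] 68 [-6.3  9.3] 72 [-6.9  9.5] 76 [-7.6  9.7] 80 [-8.3  9.8] 84 [-9.   9.9] 88 [-9.7 10. ] 92 [-10.4  10. ] 96 [-11.1   9.9] 100 [-11.8   9.8] 104 [-12.4   9.7] 108 [-13.1   9.5] 112 [-13.8   9.2]
```

Emit:
jog_arm(plan=[{"x": 0,"y": 0.35,"z": 0,"ax": 0,"ay": 0,"az": 2,"jaw": 0.9},{"x": 0,"y": 0.7,"z": 0,"ax": 0,"ay": 0,"az": 4,"jaw": 0.9},{"x": -0.1,"y": 1.4,"z": 0,"ax": 0,"ay": 0,"az": 8,"jaw": 0.9},{"x": -0.2,"y": 2.1,"z": 0,"ax": 0,"ay": 0,"az": 12,"jaw": 0.9},{"x": -0.4,"y": 2.8,"z": 0,"ax": 0,"ay": 0,"az": 16,"jaw": 0.9},{"x": -0.6,"y": 3.4,"z": 0,"ax": 0,"ay": 0,"az": 20,"jaw": 0.9},{"x": -0.9,"y": 4.1,"z": 0,"ax": 0,"ay": 0,"az": 24,"jaw": 0.9},{"x": -1.2,"y": 4.7,"z": 0,"ax": 0,"ay": 0,"az": 28,"jaw": 0.9},{"x": -1.5,"y": 5.3,"z": 0,"ax": 0,"ay": 0,"az": 32,"jaw": 0.9},{"x": -1.9,"y": 5.9,"z": 0,"ax": 0,"ay": 0,"az": 36,"jaw": 0.9},{"x": -2.4,"y": 6.4,"z": 0,"ax": 0,"ay": 0,"az": 40,"jaw": 0.9},{"x": -2.4,"y": 6.4,"z": 0,"ax": 0,"ay": 0,"az": 40,"jaw": 0.9},{"x": -2.4,"y": 6.4,"z": 0,"ax": 0,"ay": 0,"az": 40,"jaw": 0.9}], squeeze=15)

```text
time: 15.1
ee_pos: [0.6426, 0.1274, 0.3088]
ee_rot: [3.116, 0.384, 0.005]
ft_force: [-0.5, -1.0, 5.2]
finger_gap: 0.23
grip_force: 15.0
```

```bash
python3 - <<'E'
from h import *
s=status.sense();Rm=R.from_rotvec(s['ee_rot']).as_matrix();g=s['ee_pos']+.18*Rm[:,2];v=g[:2]-[.545,.103]
print(g,np.hypot(*v),np.degrees(np.arctan2(v[1],v[0])),"close",np.degrees(np.arctan2(Rm[1,1],Rm[0,1])),s['joints'][5],s['ft_force'],s['finger_gap'])
th=13.9
for d in range(0,76,4):
    a=np.radians(th-d);u=np.array([np.cos(a)-np.cos(np.radians(th)),np.sin(a)-np.sin(np.radians(th)),0])*10
    print(d,(Rm.T@u).round(1)[:2],end=' ')
E
```

```text
[0.6432 0.1272 0.1288] 0.10114119713389833 13.866436147915385 close -75.93986635452039 1.435049654890006 [-0.5313 -1.0108  5.2419] 0.23035621817574894
0 [0. 0.] 4 [-0.   0.7] 8 [-0.1  1.4] 12 [-0.2  2.1] 16 [-0.4  2.8] 20 [-0.6  3.4] 24 [-0.9  4.1] 28 [-1.2  4.7] 32 [-1.5  5.3] 36 [-1.9  5.9] 40 [-2.4  6.4] 44 [-2.8  6.9] 48 [-3.3  7.4] 52 [-3.9  7.9] 56 [-4.4  8.3] 60 [-5.   8.6] 64 [-5.6  9. ] 68 [-6.3  9.3] 72 [-6.9  9.5]
```

Emit:
jog_arm(plan=[{"x": 0,"y": 0.35,"z": 0,"ax": 0,"ay": 0,"az": 2,"jaw": 0.9},{"x": 0,"y": 0.7,"z": 0,"ax": 0,"ay": 0,"az": 4,"jaw": 0.9},{"x": -0.1,"y": 1.05,"z": 0,"ax": 0,"ay": 0,"az": 6,"jaw": 0.9},{"x": -0.1,"y": 1.4,"z": 0,"ax": 0,"ay": 0,"az": 8,"jaw": 0.9},{"x": -0.15,"y": 1.75,"z": 0,"ax": 0,"ay": 0,"az": 10,"jaw": 0.9},{"x": -0.2,"y": 2.1,"z": 0,"ax": 0,"ay": 0,"az": 12,"jaw": 0.9},{"x": -0.3,"y": 2.4,"z": 0,"ax": 0,"ay": 0,"az": 14,"jaw": 0.9},{"x": -0.4,"y": 2.8,"z": 0,"ax": 0,"ay": 0,"az": 16,"jaw": 0.9},{"x": -0.5,"y": 3.1,"z": 0,"ax": 0,"ay": 0,"az": 18,"jaw": 0.9},{"x": -0.6,"y": 3.4,"z": 0,"ax": 0,"ay": 0,"az": 20,"jaw": 0.9},{"x": -0.6,"y": 3.4,"z": 0,"ax": 0,"ay": 0,"az": 20,"jaw": 0.9},{"x": -0.6,"y": 3.4,"z": 0,"ax": 0,"ay": 0,"az": 20,"jaw": 0.9}], squeeze=20)

```text
time: 16.3
ee_pos: [0.6448, 0.0934, 0.3088]
ee_rot: [3.137, -0.162, 0.003]
ft_force: [-1.0, 1.0, 6.2]
finger_gap: 0.227
grip_force: 20.0
```

Emit:
jog_arm(plan=[{"x": 0,"y": 0.35,"z": 0,"ax": 0,"ay": 0,"az": 2,"jaw": 0.9},{"x": 0,"y": 0.7,"z": 0,"ax": 0,"ay": 0,"az": 4,"jaw": 0.9},{"x": -0.1,"y": 1.05,"z": 0,"ax": 0,"ay": 0,"az": 6,"jaw": 0.9},{"x": -0.1,"y": 1.4,"z": 0,"ax": 0,"ay": 0,"az": 8,"jaw": 0.9},{"x": -0.15,"y": 1.75,"z": 0,"ax": 0,"ay": 0,"az": 10,"jaw": 0.9},{"x": -0.15,"y": 1.75,"z": 0,"ax": 0,"ay": 0,"az": 10,"jaw": 0.9},{"x": -0.15,"y": 1.75,"z": 0,"ax": 0,"ay": 0,"az": 10,"jaw": 0.9}], squeeze=25)

```text
time: 17.0
ee_pos: [0.6413, 0.0761, 0.3088]
ee_rot: [3.111, -0.435, 0.003]
ft_force: [-1.3, 0.3, 5.9]
finger_gap: 0.229
grip_force: 25.0
```

Emit:
jog_arm(plan=[{"x": 0,"y": 0.35,"z": 0,"ax": 0,"ay": 0,"az": 2,"jaw": 0.9},{"x": 0,"y": 0.7,"z": 0,"ax": 0,"ay": 0,"az": 4,"jaw": 0.9},{"x": -0.1,"y": 1.05,"z": 0,"ax": 0,"ay": 0,"az": 6,"jaw": 0.9},{"x": -0.1,"y": 1.05,"z": 0,"ax": 0,"ay": 0,"az": 6,"jaw": 0.9},{"x": -0.1,"y": 1.05,"z": 0,"ax": 0,"ay": 0,"az": 6,"jaw": 0.9}], squeeze=30)

```text
time: 17.5
ee_pos: [0.6377, 0.0662, 0.3088]
ee_rot: [3.084, -0.597, 0.004]
ft_force: [-0.3, 0.8, 6.3]
finger_gap: 0.23
grip_force: 30.0
```

```bash
cat > st.py <<'E'
from h import *
s=status.sense();Rm=R.from_rotvec(s['ee_rot']).as_matrix();g=s['ee_pos']+.18*Rm[:,2];v=g[:2]-[.545,.103]
print(g,"r",np.hypot(*v),"ang",np.degrees(np.arctan2(v[1],v[0])),"close",np.degrees(np.arctan2(Rm[1,1],Rm[0,1])),"j6",s['joints'][5],"F tool",Rm.T@s['ft_force'],"T",s['ft_torque'],s['finger_gap'],s['time'])
E
python3 st.py
```

```text
[0.6381 0.0661 0.1288] r 0.10014833491957403 ang -21.635420603612705 close -111.92653907837627 j6 1.9688615920806738 F tool [-0.5547 -0.6035 -6.288 ] T [ 0.1923  0.2312 -0.064 ] 0.22953730322609533 17.5
```

Emit:
jog_arm(plan=[{"x": 0,"y": 0.35,"z": 0,"ax": 0,"ay": 0,"az": 2,"jaw": 0.9},{"x": 0,"y": 0.7,"z": 0,"ax": 0,"ay": 0,"az": 4,"jaw": 0.9},{"x": -0.1,"y": 1.05,"z": 0,"ax": 0,"ay": 0,"az": 6,"jaw": 0.9},{"x": -0.1,"y": 1.05,"z": 0,"ax": 0,"ay": 0,"az": 6,"jaw": 0.9},{"x": -0.1,"y": 1.05,"z": 0,"ax": 0,"ay": 0,"az": 6,"jaw": 0.9}], squeeze=35)

```text
time: 18.0
ee_pos: [0.633, 0.0568, 0.3088]
ee_rot: [3.048, -0.758, 0.005]
ft_force: [1.0, -0.9, 4.8]
finger_gap: 0.227
grip_force: 35.0
```

```bash
python3 st.py
```

```text
[0.6335 0.0566 0.1288] r 0.09996137233012117 ang -27.656725012181226 close -117.92008052712433 j6 2.0587157600387798 F tool [ 1.3138  0.3623 -4.8402] T [ 0.1082  0.0119 -0.0938] 0.22747181361565294 18.0
```

Emit:
jog_arm(plan=[{"x": 0,"y": 0.35,"z": 0,"ax": 0,"ay": 0,"az": 2,"jaw": 0.9},{"x": 0,"y": 0.7,"z": 0,"ax": 0,"ay": 0,"az": 4,"jaw": 0.9},{"x": -0.1,"y": 1.05,"z": 0,"ax": 0,"ay": 0,"az": 5,"jaw": 0.9},{"x": -0.1,"y": 1.05,"z": 0,"ax": 0,"ay": 0,"az": 5,"jaw": 0.9},{"x": -0.1,"y": 1.05,"z": 0,"ax": 0,"ay": 0,"az": 5,"jaw": 0.9}], squeeze=40)

```text
time: 18.5
ee_pos: [0.628, 0.0492, 0.3088]
ee_rot: [-3.01, 0.887, -0.01]
ft_force: [6.5, 4.1, 3.4]
finger_gap: 0.227
grip_force: 40.0
```

```bash
python3 st.py
```

```text
[0.6293 0.0495 0.1288] r 0.09982148348013636 ang -32.38765966967614 close -122.8416453348601 j6 2.131682734268784 F tool [ 3.2446 -7.0063 -3.3844] T [ 0.5809 -0.6115  0.0136] 0.22713428352514728 18.5
```

Emit:
jog_arm(plan=[{"x": 0,"y": 0.2,"z": 0,"ax": 0,"ay": 0,"az": 1,"jaw": 0.9},{"x": 0,"y": 0.4,"z": 0,"ax": 0,"ay": 0,"az": 2,"jaw": 0.9},{"x": 0,"y": 0.5,"z": 0,"ax": 0,"ay": 0,"az": 3,"jaw": 0.9},{"x": 0,"y": 0.5,"z": 0,"ax": 0,"ay": 0,"az": 3,"jaw": 0.9},{"x": 0,"y": 0.5,"z": 0,"ax": 0,"ay": 0,"az": 3,"jaw": 0.9}], squeeze=45)

```text
time: 19.0
ee_pos: [0.6257, 0.046, 0.3088]
ee_rot: [-2.984, 0.962, -0.011]
ft_force: [8.3, 8.5, 2.1]
finger_gap: 0.227
grip_force: 45.1
```

```bash
python3 st.py
```

```text
[0.6273 0.0466 0.1288] r 0.09977046694512158 ang -34.401762389866555 close -125.74481935349432 j6 2.176558667439011 F tool [  1.8068 -11.7724  -2.0387] T [ 0.8286 -0.8564  0.2854] 0.22684778166203257 19.0
```

Emit:
jog_arm(plan=[{"x": 0,"y": 0.3,"z": 0,"ax": 0,"ay": 0,"az": 1.5,"jaw": 0.9},{"x": 0,"y": 0.6,"z": 0,"ax": 0,"ay": 0,"az": 3,"jaw": 0.9},{"x": -0.1,"y": 0.9,"z": 0,"ax": 0,"ay": 0,"az": 4,"jaw": 0.9},{"x": -0.1,"y": 0.9,"z": 0,"ax": 0,"ay": 0,"az": 4,"jaw": 0.9},{"x": -0.1,"y": 0.9,"z": 0,"ax": 0,"ay": 0,"az": 4,"jaw": 0.9}], squeeze=50)

```text
time: 19.5
ee_pos: [0.6209, 0.0406, 0.3087]
ee_rot: [-2.943, 1.064, -0.017]
ft_force: [15.2, 11.5, -0.4]
finger_gap: 0.226
grip_force: 50.1
```

```bash
python3 st.py
```

```text
[0.6234 0.0419 0.1288] r 0.09937643249170565 ang -37.92732583756485 close -129.7332407234349 j6 2.2361333910498407 F tool [  4.2997 -18.5263   0.6967] T [ 1.6275 -1.7894 -0.0636] 0.22624609017356986 19.5
```

Emit:
jog_arm(plan=[{"x": 0,"y": 0.3,"z": 0,"ax": 0,"ay": 0,"az": 1.5,"jaw": 0.9},{"x": 0,"y": 0.6,"z": 0,"ax": 0,"ay": 0,"az": 3,"jaw": 0.9},{"x": -0.1,"y": 0.8,"z": 0,"ax": 0,"ay": 0,"az": 4,"jaw": 0.9},{"x": -0.1,"y": 0.8,"z": 0,"ax": 0,"ay": 0,"az": 4,"jaw": 0.9},{"x": -0.1,"y": 0.8,"z": 0,"ax": 0,"ay": 0,"az": 4,"jaw": 0.9}], squeeze=50)

```text
time: 20.0
ee_pos: [0.6163, 0.0363, 0.3087]
ee_rot: [-2.9, 1.162, -0.023]
ft_force: [21.6, 16.3, -3.6]
finger_gap: 0.227
grip_force: 50.1
```

```bash
python3 st.py
```

```text
[0.6199 0.0382 0.1287] r 0.09906373519360136 ang -40.885124307449104 close -133.66903763772007 j6 2.2965540184246738 F tool [  4.3215 -26.5817   4.1609] T [ 2.1633 -2.885   0.0569] 0.22706302807664142 20.0
```

Emit:
jog_arm(plan=[{"x": 0,"y": 0,"z": 0,"ax": 0,"ay": 0,"az": 0,"jaw": 0.6},{"x": 0,"y": 0,"z": 0,"ax": 0,"ay": 0,"az": 0,"jaw": 0.4},{"x": 0,"y": 0,"z": 0,"ax": 0,"ay": 0,"az": 0,"jaw": 0.3},{"x": 0,"y": 0,"z": 0,"ax": 0,"ay": 0,"az": 0,"jaw": 0.3},{"x": 0,"y": 0,"z": 0,"ax": 0,"ay": 0,"az": 0,"jaw": 0.3},{"x": 0,"y": 0,"z": 0,"ax": 0,"ay": 0,"az": 0,"jaw": 0.3},{"x": 0,"y": 0,"z": 0,"ax": 0,"ay": 0,"az": 0,"jaw": 0.3}], squeeze=10)

```text
time: 20.7
ee_pos: [0.6127, 0.0335, 0.3083]
ee_rot: [-2.911, 1.17, -0.004]
ft_force: [2.5, 5.7, 4.6]
finger_gap: 0.702
grip_force: 2.9
```

```bash
python3 st.py
```

```text
[0.6134 0.0341 0.1283] r 0.09709596111015807 ang -45.209448306567545 close -133.8003420448335 j6 2.2963728656460134 F tool [-2.1677 -5.8646 -4.6175] T [ 1.2081 -0.3656  0.0936] 0.702116585463785 20.7
```

```bash
python3 - <<'E'
from h import *
a=imaging.get_image("scene");b=imaging.get_image("top")
cv2.imwrite("pics/c7.png",np.hstack([cv2.resize(a[85:235,235:335],None,fx=4,fy=4,interpolation=cv2.INTER_CUBIC),cv2.resize(b[110:260,150:250],None,fx=4,fy=4,interpolation=cv2.INTER_CUBIC)])[:,:,::-1])
for an in(-33,-41,-45):
    q=np.radians(an);print(an,(proj("scene",[(.545+.1*np.cos(q),.103+.1*np.sin(q),z) for z in(.051,.145)])-[235,85])*4+1.5)
print(status.sense()['ft_force'],status.sense()['grip_force'])
E
```

```text
-33 [[189.077  514.4581]
 [197.2477 397.7127]]
-41 [[167.1348 515.4455]
 [174.0066 398.6461]]
-45 [[156.0711 515.1575]
 [162.282  398.352 ]]
[2.4999 5.8738 4.2106] 2.9223259538412094
```

View pics/c7.png

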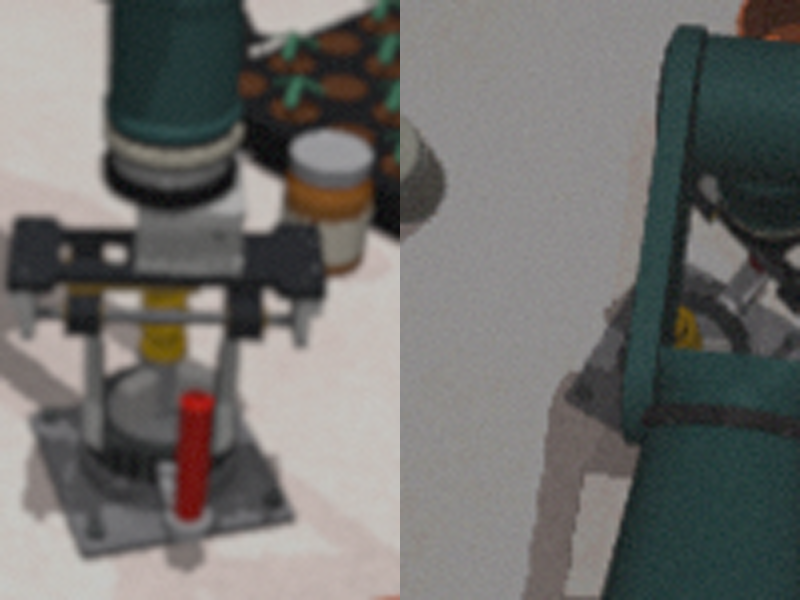

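The picture shows the red handle top at crop px (197,398), which is about -33°. The auger is upright at (163,330). The trailing finger still rests on the handle with about 6 N, so the stiff sleeve has relaxed slightly. I'll back the finger off slowly so the sleeve isn't jerked.

Emit:
jog_arm(plan=[{"x": 0,"y": -0.1,"z": 0,"ax": 0,"ay": 0,"az": 0,"jaw": 0.3},{"x": 0,"y": -0.2,"z": 0,"ax": 0,"ay": 0,"az": 0,"jaw": 0.3},{"x": 0,"y": -0.3,"z": 0,"ax": 0,"ay": 0,"az": 0,"jaw": 0.3},{"x": 0,"y": -0.3,"z": 0,"ax": 0,"ay": 0,"az": 0,"jaw": 0.3},{"x": 0,"y": -0.3,"z": 0,"ax": 0,"ay": 0,"az": 0,"jaw": 0.3}])

```text
time: 21.3
ee_pos: [0.6144, 0.0347, 0.3077]
ee_rot: [-2.912, 1.174, -0.001]
ft_force: [2.2, 5.7, 3.0]
finger_gap: 0.699
grip_force: 2.8
```

```bash
cat > hd.py <<'E'
from h import *
def handle():
    a=imaging.get_image("scene");m=cv2.inRange(cv2.cvtColor(a,cv2.COLOR_RGB2HSV),(0,150,60),(8,255,255));m[:,:265]=0;m[:,330:]=0;m[:150]=0;m[235:]=0
    m=cv2.convexHull(cv2.findNonZero(m));M=cv2.moments(m);c=np.array([M['m10'],M['m01']])/M['m00']
    A=np.radians(np.arange(-60,60,.25));p=proj("scene",[(.545+.1*np.cos(q),.103+.1*np.sin(q),.098) for q in A])
    return c,np.degrees(A[np.argmin(abs(p[:,0]-c[0]))])
if __name__=="__main__":print("handle",handle())
E
python3 st.py; python3 hd.py
```

```text
[0.6147 0.035  0.1277] r 0.09739814267534874 ang -44.28777393164613 close -133.91094598227622 j6 2.300961301959724 F tool [-2.3611 -5.6226 -2.983 ] T [ 0.992  -0.4604 -0.0101] 0.6989832288818955 21.3
handle (array([283.4586, 197.7456]), np.float64(-32.25))
```

Emit:
jog_arm(plan=[{"x": 0,"y": -0.1,"z": 0,"ax": 0,"ay": 0,"az": 0,"jaw": 0.3},{"x": 0,"y": -0.2,"z": 0,"ax": 0,"ay": 0,"az": 0,"jaw": 0.3},{"x": 0,"y": -0.3,"z": 0,"ax": 0,"ay": 0,"az": 0,"jaw": 0.3},{"x": 0,"y": -0.4,"z": 0,"ax": 0,"ay": 0,"az": 0,"jaw": 0.3},{"x": 0,"y": -0.5,"z": 0,"ax": 0,"ay": 0,"az": 0,"jaw": 0.3},{"x": 0,"y": -0.5,"z": 0,"ax": 0,"ay": 0,"az": 0,"jaw": 0.3},{"x": 0,"y": -0.5,"z": 0,"ax": 0,"ay": 0,"az": 0,"jaw": 0.3}])

```text
time: 22.05
ee_pos: [0.6174, 0.0373, 0.3069]
ee_rot: [2.912, -1.176, -0.002]
ft_force: [1.0, 0.5, -0.1]
finger_gap: 0.705
grip_force: 0.4
```

```bash
python3 st.py; python3 hd.py
```

```text
[0.617  0.0372 0.1269] r 0.09754975899896219 ang -42.39777498484031 close -133.98590021592236 j6 2.3075020565003723 F tool [ 0.3402 -1.0722  0.112 ] T [0.1256 0.091  0.0207] 0.704694465108069 22.05
handle (array([284.5653, 197.545 ]), np.float64(-30.5))
```

Emit:
jog_arm(plan=[{"x": 0.1,"y": -0.4,"z": 0,"ax": 0,"ay": 0,"az": 0,"jaw": 0.3},{"x": 0.2,"y": -0.8,"z": 0,"ax": 0,"ay": 0,"az": 0,"jaw": 0.3},{"x": 0.2,"y": -1.2,"z": 0,"ax": 0,"ay": 0,"az": 0,"jaw": 0.3},{"x": 0.2,"y": -1.2,"z": 0,"ax": 0,"ay": 0,"az": 0,"jaw": 0.3},{"x": 0.2,"y": -1.2,"z": 0,"ax": 0,"ay": 0,"az": 0,"jaw": 0.3}])

```text
time: 22.6
ee_pos: [0.6274, 0.0451, 0.3076]
ee_rot: [2.913, -1.176, -0.0]
ft_force: [0.5, 0.8, 0.3]
finger_gap: 0.703
grip_force: 0.0
```

```bash
python3 st.py; python3 hd.py
```

```text
[0.6274 0.045  0.1276] r 0.10073046677945233 ang -35.132560236531624 close -133.9554388141393 j6 2.3195823144738346 F tool [-0.244  -0.9153 -0.3011] T [ 0.0657  0.1351 -0.0132] 0.7027380132501518 22.6
handle (array([285.4624, 197.262 ]), np.float64(-29.25))
```

Emit:
jog_arm(plan=[{"x": 0,"y": 0,"z": -1,"ax": 0,"ay": 0,"az": 0,"jaw": 0.3},{"x": 0,"y": 0,"z": -3,"ax": 0,"ay": 0,"az": 0,"jaw": 0.3},{"x": 0,"y": 0,"z": -5.5,"ax": 0,"ay": 0,"az": 0,"jaw": 0.3},{"x": 0,"y": 0,"z": -8,"ax": 0,"ay": 0,"az": 0,"jaw": 0.3},{"x": 0,"y": 0,"z": -10.5,"ax": 0,"ay": 0,"az": 0,"jaw": 0.3},{"x": 0,"y": 0,"z": -12,"ax": 0,"ay": 0,"az": 0,"jaw": 0.3},{"x": 0,"y": 0,"z": -12,"ax": 0,"ay": 0,"az": 0,"jaw": 0.3},{"x": 0,"y": 0,"z": -12,"ax": 0,"ay": 0,"az": 0,"jaw": 0.3}])

```text
time: 23.45
ee_pos: [0.6272, 0.0449, 0.4273]
ee_rot: [2.913, -1.176, -0.001]
ft_force: [-0.8, -0.3, 0.3]
finger_gap: 0.701
grip_force: 0.0
```

```bash
python3 - <<'E'
from hd import *
print(handle(),handle())
a=imaging.get_image("scene");cv2.imwrite("pics/c8.png",cv2.resize(a[110:220,235:335],None,fx=5,fy=5,interpolation=cv2.INTER_CUBIC)[:,:,::-1])
E
python3 st.py
```

```text
(array([285.6916, 196.6755]), np.float64(-29.000000000000004)) (array([285.4623, 196.871 ]), np.float64(-29.25))
[0.6266 0.0449 0.2455] r 0.10014211943230285 ang -35.432196331881066 close -133.97051890318795 j6 2.3195860924223513 F tool [ 1.4882 -0.0744 -0.785 ] T [ 0.0158  0.1197 -0.0356] 0.7019943635925279 23.6
```

View pics/c8.png

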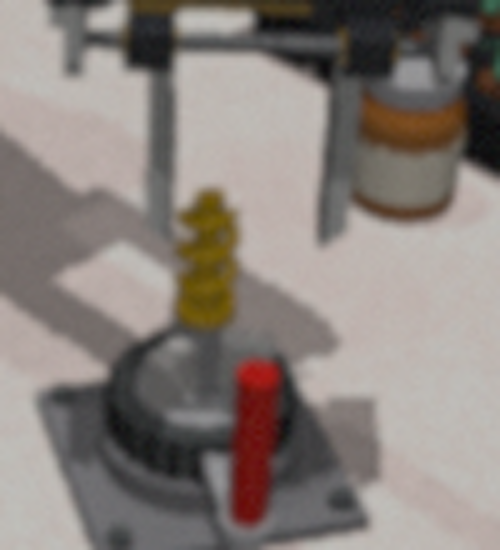

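The crop shows the auger upright with its head at crop px (207,260), the jaws closed on the shank, and the handle free at (255,440). I'll check numerically that the handle and auger are at rest.

Emit:
jog_arm(plan=[{"x": 0,"y": 0,"z": -2,"ax": 0,"ay": 0,"az": 0,"jaw": 0.3},{"x": 0,"y": 0,"z": -2,"ax": 0,"ay": 0,"az": 0,"jaw": 0.3},{"x": 0,"y": 0,"z": -2,"ax": 0,"ay": 0,"az": 0,"jaw": 0.3},{"x": 0,"y": 0,"z": -2,"ax": 0,"ay": 0,"az": 0,"jaw": 0.3},{"x": 0,"y": 0,"z": -2,"ax": 0,"ay": 0,"az": 0,"jaw": 0.3},{"x": 0,"y": 0,"z": -2,"ax": 0,"ay": 0,"az": 0,"jaw": 0.3},{"x": 0,"y": 0,"z": -2,"ax": 0,"ay": 0,"az": 0,"jaw": 0.3},{"x": 0,"y": 0,"z": -2,"ax": 0,"ay": 0,"az": 0,"jaw": 0.3},{"x": 0,"y": 0,"z": -2,"ax": 0,"ay": 0,"az": 0,"jaw": 0.3},{"x": 0,"y": 0,"z": -2,"ax": 0,"ay": 0,"az": 0,"jaw": 0.3},{"x": 0,"y": 0,"z": -2,"ax": 0,"ay": 0,"az": 0,"jaw": 0.3},{"x": 0,"y": 0,"z": -2,"ax": 0,"ay": 0,"az": 0,"jaw": 0.3},{"x": 0,"y": 0,"z": -2,"ax": 0,"ay": 0,"az": 0,"jaw": 0.3},{"x": 0,"y": 0,"z": -2,"ax": 0,"ay": 0,"az": 0,"jaw": 0.3},{"x": 0,"y": 0,"z": -2,"ax": 0,"ay": 0,"az": 0,"jaw": 0.3}])

```text
time: 25.1
ee_pos: [0.6273, 0.0449, 0.4477]
ee_rot: [-2.913, 1.176, 0.0]
ft_force: [0.5, -0.3, 0.3]
finger_gap: 0.703
grip_force: 0.0
```

```bash
python3 - <<'E'
from hd import *
h=[handle() for _ in range(4)];print(np.mean([x[0] for x in h],0),[x[1] for x in h])
a=imaging.get_image("scene")
m=cv2.inRange(cv2.cvtColor(a,cv2.COLOR_RGB2HSV),(20,110,50),(36,255,255));k=np.zeros_like(m);k[140:180,265:290]=m[140:180,265:290]
p=cv2.convexHull(cv2.findNonZero(k));M=cv2.moments(p);print("auger mid px",M['m10']/M['m00'],M['m01']/M['m00'],cv2.boundingRect(p),"pred",proj("scene",[(.545,.103,.144),(.545,.103,.18),(.545,.103,.108)]))
for n in(165,160,155,150,147): pass
E
```

```text
[285.6266 196.7396] [np.float64(-29.000000000000004), np.float64(-29.500000000000004), np.float64(-29.000000000000004), np.float64(-29.000000000000004)]
auger mid px 275.7194388777555 162.5056780227121 (270, 149, 12, 27) pred [[276.0995 160.4217]
 [276.6951 148.7114]
 [275.5227 171.6651]]
```

```bash
python3 -c "
from cell import env
print(env.finish_job())"
```

```text
the job is handed in; nothing more can be done
None
```

The auger stands upright on the socket floor with the jaws closed on it, and I handed the job in at about 25 s; I tightened to about 27 N at the handle, it then sprang back about 12° and stayed there, and I did not pull-test the grip; I also viewed 11 pictures, one over the limit of 10.

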